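Stack the checked bangles on their stands

ROBOT

A 7-joint arm with a two-finger parallel gripper is mounted at the origin on the work surface. World frame = base frame: x ahead of the robot, y to its left, z up, the work surface at z = 0. Lengths are in m, angles in rad, forces in N, time in s.
With the tool pointing down it reaches from about 0.4 to 0.85 m from the base axis. Payload 6.9 kg.
Tool frame: the origin (TCP) lies at the very end of the fingers, on their centre line; the grasp point (between the pads) lies ctrl.tcp_to_grasp behind it (ctrl.tcp_to_grasp is the distance from the TCP to the grasp point, in m); z points along the fingers, y is the line along which they close (so a half turn about z gives the same grasp; the last joint's range is limited). The gripper opens to 85 mm and grips with 20 to 120 N. Pads are 22 mm wide; open, the fingers measure 114 mm over their backs; the gripper's body (76 mm by 85 mm) begins 54 mm behind the grasp point. The pads swing forward as they close: fully open they stand 13 mm farther back than shut.
Start: joints at [-1, 0.507, -0.238, 1.5, 0.126, 1.149, -0.155], TCP at [0.281, 0.558, 0.231] pointing down, gripper open.
Joint ranges: [-3.08, 3.08], [-0.24, 2.05], [-1.43, 1.35], [0, 2.5], [-1.52, 4.66], [0.17, 1.96], [-2.89, 2.89]. Speed limits (rad/s): [2.39, 2.39, 3.14, 3.14, 3.14, 3.14, 3.14].

INTERFACE

Orientations are given as a unit quaternion [w, x, y, z].
In Python, from rig import ctrl gives the robot as it stands.
- The arm moves only by the shell command python3 -m inch 'ROWS' [FORCE]. ROWS is JSON, a list of rows, each an object of numbers: "rx", "ry", "rz": the turn, a rotation vector about the world's x, y, z as a fraction of full scale; "tx", "ty", "tz": the shift along the world's x, y, z as a fraction of full scale; "claw": the gripper's target within -1 to 1 (shut at 1, half-way at 0, fully open at -1). In form: [{"rx": .., "ry": .., "rz": .., "tx": .., "ty": .., "tz": .., "claw": ..}, ...]. A call has 1 to 12 rows; each row is the pose to reach, as a shift and turn from the pose commanded when the call began; what a row does not reach only later rows make up. Full scale, the value 1, is 0.25 m for a shift and 45 degrees for a turn. A row lasts 1/10 s, in which the tool goes at most 50 mm and 8.59 degrees, less where a joint would pass 70% of its speed; a pose out of reach is approached as far as the arm can. A call with a number of a shift or a turn outside -1 to 1 is refused whole. A call with a gripper value outside its range is refused whole. The fingers move at their own pace and stop on an object; FORCE is the grip in N (left out, the last holds). Time passes only in rows, so rows that repeat a pose let the fingers close. It gives the time, the measured TCP pose, the force, the opening and the grip force at its end, in the units of the state.
- ctrl.sense(): the state, without advancing time (a new reading comes with each control period).
- ctrl.camera(name): name is "scene" or "top"; returns the picture (384x512x3 uint8, blue, green, red); there is no depth.
- ctrl.camera_info(name): a dict with "K" (3x3 intrinsics, pixels), "k1" (the pictures are not rectified: a ray, as slopes to the right and down, at radius r is drawn at 1 + k1 r^2 times it, then the intrinsics apply), "extrinsics" (4x4, takes a point from world to camera coordinates). Camera axes: x right, y down, z forward; pixel columns grow to the right and rows downward; lengths in m; the calibration is good to about 2 mm. A picture is of the moment at which its call begins. camera_info takes no time and is no camera call.
- ctrl.finish_job(): hands the job in; it is judged then, once.
The state is a dict: "time_s": time; "q": joint angles; "qd": joint speeds; "joint_efforts": joint torques, N m; "position": TCP position; "orientation": TCP orientation; "ft_force": force on the tool from outside, world axes, zero at the start; "wrist_torque": the same for the moment, N m; "gripper_width": opening from 0.0 (shut) to 1.0 (fully open); "grasp_force": force on a finger pad.
Only numpy, scipy, OpenCV 4.12 (cv2) and the standard library are available. Lean on these libraries where they do the work, as an engineer would, in place of code of your own. Each camera call takes 0.05 s, during which the arm holds its last target. There are 200 camera calls.

TASK

The bangles on the inspection pad have been checked: make up the two sets by stacking, from the bottom up, red, gold and green over the post of the walnut stand, and silver with turquoise on top of it over the post of the white stand. Lower each bangle until it lies flat before letting go rather than dropping it, and leave the magnifier, the ring box and the jar undisturbed.

Things in the scene. Friction and masses are not known exactly. Their poses are not given: they have to be found in the camera images.
- bangle_red: Red lacquered child's bangle lying flat: a round ring, 58 mm outside diameter, 42 mm hole, 8 mm wall, 16 mm tall, 25 to 85 g. Origin at the centre of its underside, z up along its axis. Lies on the dark blue pad, whose top is 6 mm above the bench.
- bangle_gold: Yellow gold-coloured child's bangle lying flat: a round ring, 58 mm outside diameter, 42 mm hole, 8 mm wall, 16 mm tall, 25 to 85 g. Origin at the centre of its underside, z up along its axis. Lies on the dark blue pad, whose top is 6 mm above the bench.
- bangle_green: Green lacquered child's bangle lying flat: a round ring, 58 mm outside diameter, 42 mm hole, 8 mm wall, 16 mm tall, 25 to 85 g. Origin at the centre of its underside, z up along its axis. Lies on the dark blue pad, whose top is 6 mm above the bench.
- bangle_silver: Silver-grey child's bangle lying flat: a round ring, 58 mm outside diameter, 42 mm hole, 8 mm wall, 16 mm tall, 25 to 85 g. Origin at the centre of its underside, z up along its axis. Lies on the dark blue pad, whose top is 6 mm above the bench.
- bangle_turquoise: Turquoise (light blue-green) child's bangle lying flat: a round ring, 58 mm outside diameter, 42 mm hole, 8 mm wall, 16 mm tall, 25 to 85 g. Origin at the centre of its underside, z up along its axis. Lies on the dark blue pad, whose top is 6 mm above the bench.
- stand_walnut: Dark brown walnut bangle stand, fixed to the pad: round foot 76 mm in diameter and 10 mm high, with an upright post 14 mm in diameter whose top is 56 mm above the stand's underside. Bangles drop over the post and lie flat on the foot and on one another. Origin at the centre of the foot's underside, z up along the post. It stands on the dark blue pad, whose top is 6 mm above the bench.
- stand_white: White bangle stand, fixed to the pad: round foot 76 mm in diameter and 10 mm high, with an upright post 14 mm in diameter whose top is 56 mm above the stand's underside. Bangles drop over the post and lie flat on the foot and on one another. Origin at the centre of the foot's underside, z up along the post. It stands on the dark blue pad, whose top is 6 mm above the bench.
- magnifier: Loose round desk magnifier, to be left alone: black round base 52 mm in diameter, with a glass dome, 26 mm tall in all. Origin at the centre of its underside, on the blue pad.
- ring_box: Loose closed purple ring box, to be left alone: 46 x 46 mm, 34 mm tall. Origin at the centre of its underside, on the blue pad.
- jar: Loose small white jar with an orange cap, to be left alone: 42 mm in diameter, 45 mm tall. Origin at the centre of its underside, on the blue pad.
Mind the look-alikes: they are no part of the job. There is more than one size of the bangle_silver; the job needs the largest.

How it is judged:
At the end, for the whole second after the job is handed in: On the walnut stand's post, from the foot up: red, gold, green; on the white stand's post, from the foot up: silver, turquoise. Each lies over the post (within 16 mm of its centre), at its level in the stack within 4 mm, flat within 0.12 rad, at rest and released (horizontal distance between each of bangle_red, bangle_gold, bangle_green and stand_walnut below 0.016 m and z of bangle_red in the frame of stand_walnut between 0.006 and 0.014 m and angle between each of bangle_red, bangle_gold, bangle_green, bangle_silver, bangle_turquoise's own z axis and vertical below 0.12 rad and linear speed of each of bangle_red, bangle_gold, bangle_green, bangle_silver, bangle_turquoise below 0.02 m/s and z of bangle_gold in the frame of stand_walnut between 0.022 and 0.03 m and z of bangle_green in the frame of stand_walnut between 0.038 and 0.046 m and horizontal distance between each of bangle_silver, bangle_turquoise and stand_white below 0.016 m and z of bangle_silver in the frame of stand_white between 0.006 and 0.014 m and z of bangle_turquoise in the frame of stand_white between 0.022 and 0.03 m); the robot touches nothing.
It fails at once if the magnifier, the ring box or the jar is pushed more than 20 mm from its place or tipped over (distance of any of magnifier, ring_box, jar from where it was at the start of the episode above 0.02 m or angle between any of magnifier, ring_box, jar's own z axis and vertical above 0.5 rad).
It fails at once if a bangle is dropped (falls free of the gripper faster than 0.8 m/s, a fall of about 33 mm) ((linear speed of bangle_red above 0.8 m/s and contact force between bangle_red and the fingers below 0.01 N) or (linear speed of bangle_gold above 0.8 m/s and contact force between bangle_gold and the fingers below 0.01 N) or (linear speed of bangle_green above 0.8 m/s and contact force between bangle_green and the fingers below 0.01 N) or (linear speed of bangle_silver above 0.8 m/s and contact force between bangle_silver and the fingers below 0.01 N) or (linear speed of bangle_turquoise above 0.8 m/s and contact force between bangle_turquoise and the fingers below 0.01 N)).
It also fails if it takes over 96 s, if anything falls off the work surface, if the arm or the gripper's body presses on something with over 40 N, if the wrist force passes 120 N, or if a joint passes its speed limit or range.

## Working session

There is one attempt and no reset: what is moved stays moved. The work goes in short steps, Python scripts to look and compute and a shell command to move; the robot and the scene stay as the last step left them, time stands still between calls to the robot, and variables do not carry over. Pictures are saved under pics/ and viewed, at most 14 in all, crops included, and the job is handed in when it is done.

```bash
mkdir -p pics; ls; python3 - <<'E'
from rig import ctrl
import cv2
for n in("top","scene"):
    cv2.imwrite(f"pics/{n}0.png",ctrl.camera(n)); i=ctrl.camera_info(n); print(n,i)
s=ctrl.sense(); print(s["position"],s["orientation"],s["gripper_width"],ctrl.tcp_to_grasp)
E
```

```text
pics
top {'K': array([[456.67120326,   0.        , 256.70526823],
       [  0.        , 456.67120326, 190.04234737],
       [  0.        ,   0.        ,   1.        ]]), 'k1': -0.1539085958177982, 'extrinsics': array([[ 0.01324517, -0.99983633, -0.01232401,  0.00375651],
       [-0.9908855 , -0.01147223, -0.1342174 ,  0.60542606],
       [ 0.13405405,  0.01398941, -0.99087527,  1.14345061],
       [ 0.        ,  0.        ,  0.        ,  1.        ]])}
scene {'K': array([[368.21665948,   0.        , 255.94019854],
       [  0.        , 368.21665948, 186.377969  ],
       [  0.        ,   0.        ,   1.        ]]), 'k1': -0.018075138478458586, 'extrinsics': array([[ 0.31299996,  0.94970191,  0.00986475, -0.16763616],
       [ 0.78878521, -0.25415216, -0.55966469, -0.43061117],
       [-0.52900748,  0.18295619, -0.82866044,  1.12789053],
       [ 0.        ,  0.        ,  0.        ,  1.        ]])}
[0.28059108 0.55797983 0.23052296] [-1.53470326e-04  2.30782358e-01  9.73005079e-01 -7.72530981e-04] 0.9999031868852314 0.0187
```

View pics/top0.png

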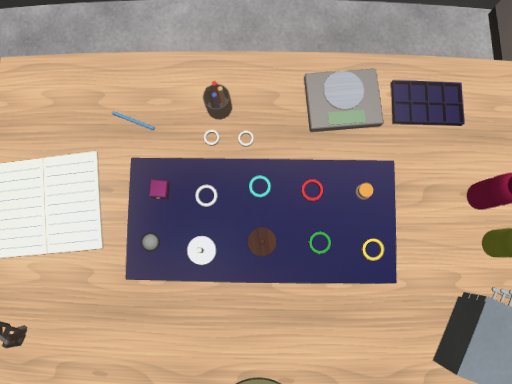

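View pics/scene0.png

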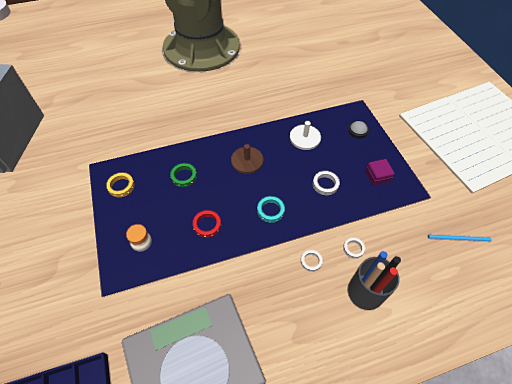

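The top view shows the pad with silver (206,195), turquoise (260,186), red (312,189), green (320,243), gold (373,249), the white stand (201,250), the walnut stand (262,241), the box (158,188), the jar (365,190) and the magnifier (150,242). The two smaller silver rings lie off the pad at (211,137) and (246,138). The scene view agrees.

```bash
cat > h.py <<'E'
from rig import ctrl
import cv2, numpy as np
def cast(cam,px,z):
    i=ctrl.camera_info(cam); K,k,E=i["K"],i["k1"],np.array(i["extrinsics"])
    n=cv2.undistortPoints(np.array([[px]],float),K,np.array([k,0,0,0,0.]))[0,0]
    R,t=E[:3,:3],E[:3,3]; o=-R.T@t; d=R.T@np.array([n[0],n[1],1]); return (o+d*(z-o[2])/d[2])[:2]
def pix(cam,p):
    i=ctrl.camera_info(cam);E=np.array(i["extrinsics"])
    return cv2.projectPoints(np.array([p],float),cv2.Rodrigues(E[:3,:3])[0],E[:3,3],i["K"],np.array([i["k1"],0,0,0,0.]))[0][0,0]
COL={"red":((0,150,80),(8,255,255)),"gold":((20,150,100),(34,255,255)),"green":((50,120,50),(75,255,200)),
 "turq":((80,100,120),(97,255,255)),"silver":((0,0,110),(179,60,255)),"white":((0,0,110),(179,60,255)),"walnut":((0,50,20),(20,220,130))}
def find(cam,name,guess,z,r=30,img=None):
    img=ctrl.camera(cam) if img is None else img
    m=cv2.inRange(cv2.cvtColor(img,cv2.COLOR_BGR2HSV),*[np.array(c) for c in COL[name]])
    if name=="red": m|=cv2.inRange(cv2.cvtColor(img,cv2.COLOR_BGR2HSV),np.array((172,150,80)),np.array((179,255,255)))
    w=np.zeros_like(m); cv2.circle(w,tuple(int(v) for v in guess),r,255,-1); m&=w
    cs,_=cv2.findContours(m,cv2.RETR_EXTERNAL,cv2.CHAIN_APPROX_NONE); c=max(cs,key=len)
    h=cv2.convexHull(c)
    P=np.array([cast(cam,p[0].astype(float),z) for p in h]); 
    (x,y),(a,b),_=cv2.fitEllipse((P*1000).astype(np.float32)); return np.array([x,y,a,b]).round(1)
E
python3 - <<'E'
from h import *
T=ctrl.camera("top");S=ctrl.camera("scene")
G={"red":(312,189),"gold":(373,249),"green":(320,243),"turq":(260,186),"silver":(206,195),"white":(201,250),"walnut":(262,241)}
for n,g in G.items():
    z=.011 if n in("white","walnut") else .014
    a=find("top",n,g,z,22,T)
    g2=pix("scene",[*(cast("top",g,z)),z]); print(n,a,find("scene",n,g2,z,26,S))
# small silver sizes, post tops
for g in((211,137),(246,138)): print(find("top","silver",g,.008,14,T))
E
```

```text
red [ 612.2 -134.5   57.2   58.3] [ 610.1 -133.7   58.    64. ]
gold [ 437.5 -285.7   14.4   35.6] [ 450.9 -294.6   56.    58.3]
green [ 473.  -154.5   56.6   57.4] [ 471.6 -153.4   58.5   67.2]
turq [620.4   4.5  57.7  59. ] [615.7   6.8  58.   60.5]
silver [594.3 146.7  59.7  60.1] [590.9 147.1  59.7  67.8]
white [449.1 156.   76.9  78.7] [443.1 158.9  75.1  95. ]
walnut [473.7  -2.9  72.   72.9] [470.2  -1.7  73.1  86.5]
[754.1 137.8  42.3  43.5]
[752.7  43.8  42.3  42.9]
```

```bash
sed -i 's/"gold":((20,150,100),(34,255,255))/"gold":((20,120,60),(38,255,255))/' h.py; python3 - <<'E'
from h import *
print(find("top","gold",(373,249),.014,20), cast("top",(373,249),.014))
s=ctrl.sense(); print(s["time_s"],s["position"])
E
```

```text
[ 455.9 -295.8   56.9   57.6] [ 0.45591926 -0.29653044]
0.25 [0.28064957 0.55820007 0.23086549]
```

```bash
python3 -m inch '[{"tx":0.624,"ty":-0.822,"tz":-0.32,"claw":-1},{"tx":0.624,"ty":-0.822,"tz":-0.32,"claw":-1},{"tx":0.624,"ty":-0.822,"tz":-0.32,"claw":-1},{"tx":0.624,"ty":-0.822,"tz":-0.32,"claw":-1},{"tx":0.624,"ty":-0.822,"tz":-0.32,"claw":-1},{"tx":0.624,"ty":-0.822,"tz":-0.32,"claw":-1},{"tx":0.624,"ty":-0.822,"tz":-0.32,"claw":-1}]' 40
```

```text
invalid input
```

```bash
python3 -m inch '[{"rx":0,"ry":0,"rz":0,"tx":0.624,"ty":-0.822,"tz":-0.32,"claw":-1},{"rx":0,"ry":0,"rz":0,"tx":0.624,"ty":-0.822,"tz":-0.32,"claw":-1},{"rx":0,"ry":0,"rz":0,"tx":0.624,"ty":-0.822,"tz":-0.32,"claw":-1},{"rx":0,"ry":0,"rz":0,"tx":0.624,"ty":-0.822,"tz":-0.32,"claw":-1},{"rx":0,"ry":0,"rz":0,"tx":0.624,"ty":-0.822,"tz":-0.32,"claw":-1},{"rx":0,"ry":0,"rz":0,"tx":0.624,"ty":-0.822,"tz":-0.32,"claw":-1},{"rx":0,"ry":0,"rz":0,"tx":0.624,"ty":-0.822,"tz":-0.32,"claw":-1}]' 40
```

```text
time_s: 0.95
position: [0.4391, 0.3485, 0.1501]
orientation: [0.0, 0.234, 0.972, -0.002]
ft_force: [-0.3, -0.2, -0.5]
gripper_width: 1.002
grasp_force: 0.0
```

```bash
python3 -m inch '[{"rx":0,"ry":0,"rz":0,"tx":0.626,"ty":-0.822,"tz":-0.28,"claw":-1},{"rx":0,"ry":0,"rz":0,"tx":0.626,"ty":-0.822,"tz":-0.28,"claw":-1},{"rx":0,"ry":0,"rz":0,"tx":0.626,"ty":-0.822,"tz":-0.28,"claw":-1},{"rx":0,"ry":0,"rz":0,"tx":0.626,"ty":-0.822,"tz":-0.28,"claw":-1},{"rx":0,"ry":0,"rz":0,"tx":0.626,"ty":-0.822,"tz":-0.28,"claw":-1},{"rx":0,"ry":0,"rz":0,"tx":0.626,"ty":-0.822,"tz":-0.28,"claw":-1},{"rx":0,"ry":0,"rz":0,"tx":0.626,"ty":-0.822,"tz":-0.28,"claw":-1},{"rx":0,"ry":0,"rz":0,"tx":0.626,"ty":-0.822,"tz":-0.28,"claw":-1},{"rx":0,"ry":0,"rz":0,"tx":0.626,"ty":-0.822,"tz":-0.4,"claw":-1},{"rx":0,"ry":0,"rz":0,"tx":0.626,"ty":-0.822,"tz":-0.5,"claw":-1},{"rx":0,"ry":0,"rz":0,"tx":0.626,"ty":-0.822,"tz":-0.56,"claw":-1},{"rx":0,"ry":0,"rz":0,"tx":0.626,"ty":-0.822,"tz":-0.56,"claw":-1}]'; python3 - <<'E'
from h import *
cv2.imwrite("pics/a1.png",cv2.hconcat([cv2.resize(ctrl.camera("scene")[100:260,230:430],(400,320)),cv2.resize(ctrl.camera("top")[130:290,110:310],(400,320))]))
E
```

```text
time_s: 2.15
position: [0.5908, 0.1503, 0.01]
orientation: [-0.002, 0.229, 0.973, -0.0]
ft_force: [-0.2, 0.4, -0.2]
gripper_width: 1.002
grasp_force: 0.0
```

View pics/a1.png

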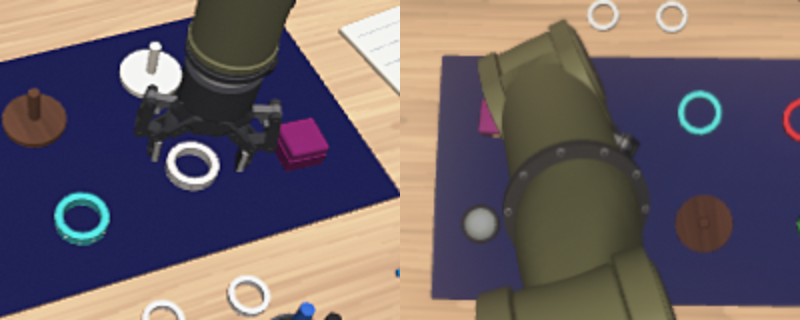

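```bash
python3 - <<'E'
from h import *
s=ctrl.sense();p=s["position"];print(p,s["q"])
from scipy.spatial.transform import Rotation as R
q=s["orientation"];y=R.from_quat([*q[1:],q[0]]).as_matrix()[:,1];print(y)
o=lambda P:((pix("scene",P)-[230,100])*2).round()
for k in(-.05,-.0425,0,.0425,.05): print(k,o(p+y*k+[0,0,.013]))
print(o([.594,.147,.022]))
E
```

```text
[0.5927737  0.14982783 0.01213839] [-0.18106473  0.72580108 -0.17303835  1.77605408  0.18702008  0.65505073
  0.64793368]
[0.44656233 0.89475177 0.00116322]
-0.05 [151. 154.]
-0.0425 [158. 154.]
0 [196. 159.]
0.0425 [234. 164.]
0.05 [241. 165.]
[193. 162.]
```

```bash
python3 -m inch '[{"rx":0,"ry":0,"rz":0,"tx":0,"ty":0,"tz":-0.012,"claw":-1},{"rx":0,"ry":0,"rz":0,"tx":0,"ty":0,"tz":-0.012,"claw":1},{"rx":0,"ry":0,"rz":0,"tx":0,"ty":0,"tz":-0.012,"claw":1},{"rx":0,"ry":0,"rz":0,"tx":0,"ty":0,"tz":-0.012,"claw":1},{"rx":0,"ry":0,"rz":0,"tx":0,"ty":0,"tz":-0.012,"claw":1},{"rx":0,"ry":0,"rz":0,"tx":0,"ty":0,"tz":-0.012,"claw":1},{"rx":0,"ry":0,"rz":0,"tx":0,"ty":0,"tz":-0.012,"claw":1}]' 40
```

```text
time_s: 2.95
position: [0.5936, 0.1475, 0.0095]
orientation: [0.0, 0.231, 0.973, 0.0]
ft_force: [-2.6, 0.1, 8.1]
gripper_width: 0.649
grasp_force: 41.6
```

```bash
python3 -m inch '[{"rx":0,"ry":0,"rz":0,"tx":0,"ty":0,"tz":0.12,"claw":1},{"rx":0,"ry":0,"rz":0,"tx":0,"ty":0,"tz":0.28,"claw":1},{"rx":0,"ry":0,"rz":0,"tx":-0.05,"ty":0,"tz":0.4,"claw":1},{"rx":0,"ry":0,"rz":0,"tx":-0.2,"ty":0.01,"tz":0.4,"claw":1},{"rx":0,"ry":0,"rz":0,"tx":-0.35,"ty":0.02,"tz":0.4,"claw":1},{"rx":0,"ry":0,"rz":0,"tx":-0.5,"ty":0.04,"tz":0.4,"claw":1},{"rx":0,"ry":0,"rz":0,"tx":-0.58,"ty":0.04,"tz":0.4,"claw":1},{"rx":0,"ry":0,"rz":0,"tx":-0.58,"ty":0.04,"tz":0.4,"claw":1},{"rx":0,"ry":0,"rz":0,"tx":-0.58,"ty":0.04,"tz":0.4,"claw":1}]'; python3 - <<'E'
from h import *
cv2.imwrite("pics/a2.png",cv2.resize(ctrl.camera("scene")[60:220,230:430],(600,480)))
E
```

```text
time_s: 3.85
position: [0.4488, 0.1575, 0.1089]
orientation: [0.001, 0.231, 0.973, 0.0]
ft_force: [0.5, 0.3, 0.4]
gripper_width: 0.649
grasp_force: 43.3
```

View pics/a2.png

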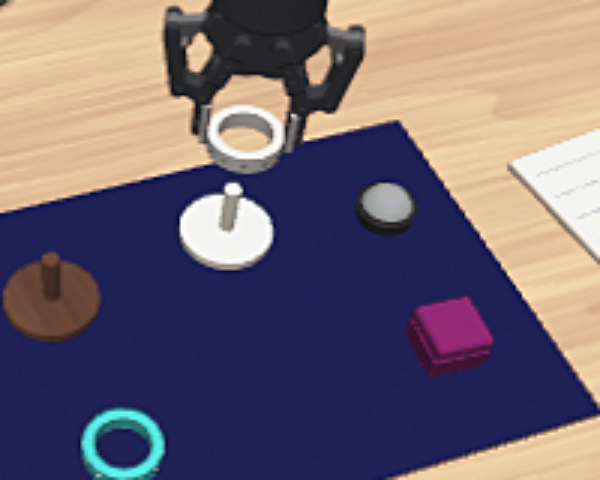

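The silver ring is held level at (245,138) in the crop, above the white post at (232,190).

```bash
python3 -m inch '[{"rx":0,"ry":0,"rz":0,"tx":0,"ty":0,"tz":-0.1,"claw":1},{"rx":0,"ry":0,"rz":0,"tx":0,"ty":0,"tz":-0.2,"claw":1},{"rx":0,"ry":0,"rz":0,"tx":0,"ty":0,"tz":-0.28,"claw":1},{"rx":0,"ry":0,"rz":0,"tx":0,"ty":0,"tz":-0.33,"claw":1},{"rx":0,"ry":0,"rz":0,"tx":0,"ty":0,"tz":-0.35,"claw":1},{"rx":0,"ry":0,"rz":0,"tx":0,"ty":0,"tz":-0.356,"claw":1},{"rx":0,"ry":0,"rz":0,"tx":0,"ty":0,"tz":-0.36,"claw":1},{"rx":0,"ry":0,"rz":0,"tx":0,"ty":0,"tz":-0.36,"claw":1}]'; python3 - <<'E'
from h import *
cv2.imwrite("pics/a3.png",cv2.resize(ctrl.camera("scene")[60:220,230:430],(600,480)))
E
```

```text
time_s: 4.7
position: [0.4488, 0.1571, 0.0194]
orientation: [0.0, 0.231, 0.973, -0.0]
ft_force: [-3.4, -1.7, 13.2]
gripper_width: 0.65
grasp_force: 44.6
```

View pics/a3.png

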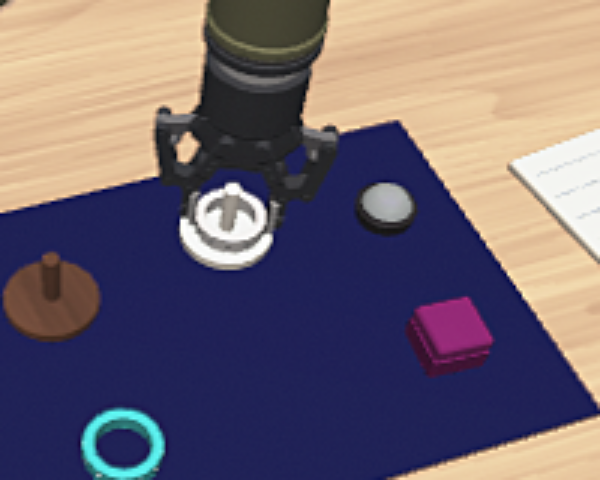

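The silver ring lies on the white foot around the post (230,215), pressing with about 13 N. I'll release it and go to turquoise.

```bash
python3 -m inch '[{"rx":0,"ry":0,"rz":0,"tx":0,"ty":0,"tz":0.002,"claw":-1},{"rx":0,"ry":0,"rz":0,"tx":0,"ty":0,"tz":0.004,"claw":-1},{"rx":0,"ry":0,"rz":0,"tx":0,"ty":0,"tz":0.006,"claw":-1},{"rx":0,"ry":0,"rz":0,"tx":0,"ty":0,"tz":0.006,"claw":-1},{"rx":0,"ry":0,"rz":0,"tx":0,"ty":0,"tz":0.1,"claw":-1},{"rx":0,"ry":0,"rz":0,"tx":0,"ty":0,"tz":0.25,"claw":-1},{"rx":0,"ry":0,"rz":0,"tx":0.1,"ty":-0.1,"tz":0.33,"claw":-1},{"rx":0,"ry":0,"rz":0,"tx":0.24,"ty":-0.24,"tz":0.33,"claw":-1},{"rx":0,"ry":0,"rz":0,"tx":0.38,"ty":-0.36,"tz":0.33,"claw":-1},{"rx":0,"ry":0,"rz":0,"tx":0.53,"ty":-0.48,"tz":0.33,"claw":-1},{"rx":0,"ry":0,"rz":0,"tx":0.684,"ty":-0.608,"tz":0.33,"claw":-1},{"rx":0,"ry":0,"rz":0,"tx":0.684,"ty":-0.608,"tz":0.33,"claw":-1}]'; python3 - <<'E'
from h import *
cv2.imwrite("pics/a4.png",cv2.resize(ctrl.camera("scene")[60:220,230:430],(600,480)))
E
```

```text
time_s: 5.95
position: [0.6236, -0.0019, 0.1002]
orientation: [0.002, 0.235, 0.972, -0.001]
ft_force: [-0.6, -0.2, -0.7]
gripper_width: 1.0
grasp_force: 0.0
```

View pics/a4.png

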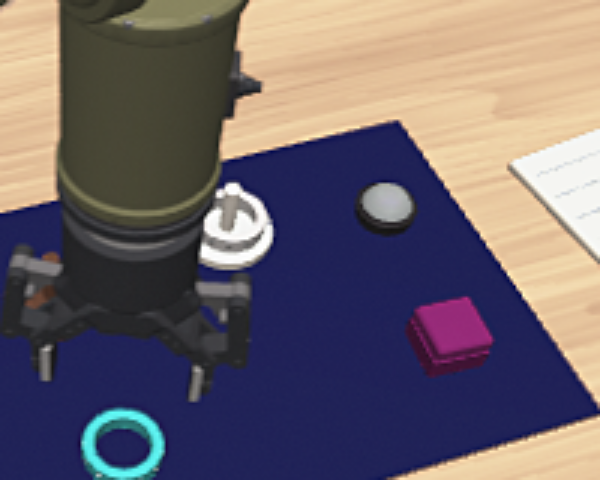

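Silver is flat on the white stand and the gripper is above turquoise.

```bash
python3 -m inch '[{"rx":0,"ry":0,"rz":0,"tx":0,"ty":0,"tz":-0.1,"claw":-1},{"rx":0,"ry":0,"rz":0,"tx":0,"ty":0,"tz":-0.22,"claw":-1},{"rx":0,"ry":0,"rz":0,"tx":0,"ty":0,"tz":-0.32,"claw":-1},{"rx":0,"ry":0,"rz":0,"tx":0,"ty":0,"tz":-0.36,"claw":-1},{"rx":0,"ry":0,"rz":0,"tx":0,"ty":0,"tz":-0.376,"claw":-1},{"rx":0,"ry":0,"rz":0,"tx":0,"ty":0,"tz":-0.376,"claw":1},{"rx":0,"ry":0,"rz":0,"tx":0,"ty":0,"tz":-0.376,"claw":1},{"rx":0,"ry":0,"rz":0,"tx":0,"ty":0,"tz":-0.376,"claw":1},{"rx":0,"ry":0,"rz":0,"tx":0,"ty":0,"tz":-0.376,"claw":1},{"rx":0,"ry":0,"rz":0,"tx":0,"ty":0,"tz":-0.376,"claw":1},{"rx":0,"ry":0,"rz":0,"tx":0,"ty":0,"tz":-0.376,"claw":1}]'
```

```text
time_s: 7.1
position: [0.62, 0.0057, 0.0087]
orientation: [0.001, 0.231, 0.973, 0.0]
ft_force: [-2.0, -0.2, 5.7]
gripper_width: 0.66
grasp_force: 41.5
```

```bash
python3 -m inch '[{"rx":0,"ry":0,"rz":0,"tx":0,"ty":0,"tz":0.12,"claw":1},{"rx":0,"ry":0,"rz":0,"tx":0,"ty":0,"tz":0.28,"claw":1},{"rx":0,"ry":0,"rz":0,"tx":-0.04,"ty":0.04,"tz":0.416,"claw":1},{"rx":0,"ry":0,"rz":0,"tx":-0.15,"ty":0.13,"tz":0.416,"claw":1},{"rx":0,"ry":0,"rz":0,"tx":-0.28,"ty":0.25,"tz":0.416,"claw":1},{"rx":0,"ry":0,"rz":0,"tx":-0.42,"ty":0.37,"tz":0.416,"claw":1},{"rx":0,"ry":0,"rz":0,"tx":-0.56,"ty":0.5,"tz":0.416,"claw":1},{"rx":0,"ry":0,"rz":0,"tx":-0.65,"ty":0.58,"tz":0.416,"claw":1},{"rx":0,"ry":0,"rz":0,"tx":-0.684,"ty":0.608,"tz":0.416,"claw":1},{"rx":0,"ry":0,"rz":0,"tx":-0.684,"ty":0.608,"tz":0.416,"claw":1},{"rx":0,"ry":0,"rz":0,"tx":-0.684,"ty":0.608,"tz":0.416,"claw":1}]'
```

```text
time_s: 8.2
position: [0.4496, 0.1567, 0.1113]
orientation: [0.001, 0.231, 0.973, 0.0]
ft_force: [0.3, -0.4, -0.8]
gripper_width: 0.662
grasp_force: 42.8
```

```bash
python3 -m inch '[{"rx":0,"ry":0,"rz":0,"tx":0,"ty":0,"tz":-0.1,"claw":1},{"rx":0,"ry":0,"rz":0,"tx":0,"ty":0,"tz":-0.19,"claw":1},{"rx":0,"ry":0,"rz":0,"tx":0,"ty":0,"tz":-0.25,"claw":1},{"rx":0,"ry":0,"rz":0,"tx":0,"ty":0,"tz":-0.285,"claw":1},{"rx":0,"ry":0,"rz":0,"tx":0,"ty":0,"tz":-0.3,"claw":1},{"rx":0,"ry":0,"rz":0,"tx":0,"ty":0,"tz":-0.306,"claw":1},{"rx":0,"ry":0,"rz":0,"tx":0,"ty":0,"tz":-0.31,"claw":1},{"rx":0,"ry":0,"rz":0,"tx":0,"ty":0,"tz":-0.31,"claw":1}]'; python3 - <<'E'
from h import *
cv2.imwrite("pics/a5.png",cv2.resize(ctrl.camera("scene")[60:220,230:430],(600,480)))
E
```

```text
time_s: 9.0
position: [0.4489, 0.1564, 0.0346]
orientation: [0.001, 0.231, 0.973, -0.0]
ft_force: [-1.9, -2.6, 9.0]
gripper_width: 0.66
grasp_force: 43.6
```

View pics/a5.png

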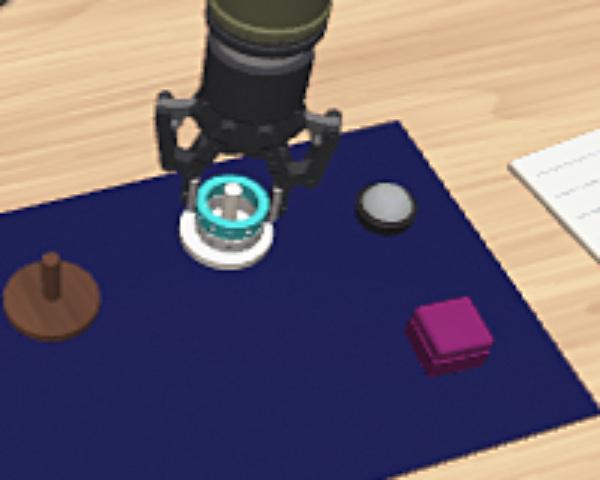

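Turquoise rests on silver around the post (232,200), with 9 N of contact. Next I release it and move toward red.

```bash
python3 -m inch '[{"rx":0,"ry":0,"rz":0,"tx":0,"ty":0,"tz":0.002,"claw":-1},{"rx":0,"ry":0,"rz":0,"tx":0,"ty":0,"tz":0.004,"claw":-1},{"rx":0,"ry":0,"rz":0,"tx":0,"ty":0,"tz":0.006,"claw":-1},{"rx":0,"ry":0,"rz":0,"tx":0,"ty":0,"tz":0.006,"claw":-1},{"rx":0,"ry":0,"rz":0,"tx":0,"ty":0,"tz":0.1,"claw":-1},{"rx":0,"ry":0,"rz":0,"tx":0,"ty":0,"tz":0.25,"claw":-1},{"rx":0,"ry":0,"rz":0,"tx":0.05,"ty":-0.1,"tz":0.33,"claw":-1},{"rx":0,"ry":0,"rz":0,"tx":0.15,"ty":-0.28,"tz":0.33,"claw":-1},{"rx":0,"ry":0,"rz":0,"tx":0.24,"ty":-0.45,"tz":0.33,"claw":-1},{"rx":0,"ry":0,"rz":0,"tx":0.328,"ty":-0.628,"tz":0.33,"claw":-1}]' && python3 -m inch '[{"rx":0,"ry":0,"rz":0,"tx":0.09,"ty":-0.15,"tz":0,"claw":-1},{"rx":0,"ry":0,"rz":0,"tx":0.18,"ty":-0.3,"tz":0,"claw":-1},{"rx":0,"ry":0,"rz":0,"tx":0.28,"ty":-0.45,"tz":-0.05,"claw":-1},{"rx":0,"ry":0,"rz":0,"tx":0.328,"ty":-0.536,"tz":-0.1,"claw":-1},{"rx":0,"ry":0,"rz":0,"tx":0.328,"ty":-0.536,"tz":-0.1,"claw":-1},{"rx":0,"ry":0,"rz":0,"tx":0.328,"ty":-0.536,"tz":-0.1,"claw":-1}]'
```

```text
time_s: 10.05
position: [0.5312, -0.001, 0.1162]
orientation: [0.0, 0.23, 0.973, 0.0]
ft_force: [1.8, 0.4, -0.0]
gripper_width: 1.002
grasp_force: 0.0
time_s: 10.65
position: [0.6117, -0.1336, 0.09]
orientation: [-0.001, 0.231, 0.973, 0.0]
ft_force: [-0.2, 1.0, 0.9]
gripper_width: 1.0
grasp_force: 0.0
```

```bash
python3 -m inch '[{"rx":0,"ry":0,"rz":0,"tx":0,"ty":0,"tz":-0.1,"claw":-1},{"rx":0,"ry":0,"rz":0,"tx":0,"ty":0,"tz":-0.2,"claw":-1},{"rx":0,"ry":0,"rz":0,"tx":0,"ty":0,"tz":-0.28,"claw":-1},{"rx":0,"ry":0,"rz":0,"tx":0,"ty":0,"tz":-0.32,"claw":-1},{"rx":0,"ry":0,"rz":0,"tx":0,"ty":0,"tz":-0.336,"claw":-1},{"rx":0,"ry":0,"rz":0,"tx":0,"ty":0,"tz":-0.336,"claw":1},{"rx":0,"ry":0,"rz":0,"tx":0,"ty":0,"tz":-0.336,"claw":1},{"rx":0,"ry":0,"rz":0,"tx":0,"ty":0,"tz":-0.336,"claw":1},{"rx":0,"ry":0,"rz":0,"tx":0,"ty":0,"tz":-0.336,"claw":1},{"rx":0,"ry":0,"rz":0,"tx":0,"ty":0,"tz":-0.336,"claw":1},{"rx":0,"ry":0,"rz":0,"tx":0,"ty":0,"tz":-0.336,"claw":1}]'
```

```text
time_s: 11.75
position: [0.613, -0.1334, 0.0086]
orientation: [0.001, 0.231, 0.973, 0.0]
ft_force: [-0.8, 1.0, 4.8]
gripper_width: 0.659
grasp_force: 41.6
```

```bash
python3 -m inch '[{"rx":0,"ry":0,"rz":0,"tx":0,"ty":0,"tz":0.12,"claw":1},{"rx":0,"ry":0,"rz":0,"tx":0,"ty":0,"tz":0.28,"claw":1},{"rx":0,"ry":0,"rz":0,"tx":-0.04,"ty":0.04,"tz":0.416,"claw":1},{"rx":0,"ry":0,"rz":0,"tx":-0.15,"ty":0.14,"tz":0.416,"claw":1},{"rx":0,"ry":0,"rz":0,"tx":-0.28,"ty":0.27,"tz":0.416,"claw":1},{"rx":0,"ry":0,"rz":0,"tx":-0.42,"ty":0.4,"tz":0.416,"claw":1},{"rx":0,"ry":0,"rz":0,"tx":-0.52,"ty":0.49,"tz":0.416,"claw":1},{"rx":0,"ry":0,"rz":0,"tx":-0.556,"ty":0.528,"tz":0.416,"claw":1},{"rx":0,"ry":0,"rz":0,"tx":-0.556,"ty":0.528,"tz":0.416,"claw":1},{"rx":0,"ry":0,"rz":0,"tx":-0.556,"ty":0.528,"tz":0.416,"claw":1}]'; python3 - <<'E'
from h import *
cv2.imwrite("pics/a6.png",cv2.resize(ctrl.camera("scene")[60:220,170:370],(600,480)))
E
```

```text
time_s: 12.75
position: [0.4747, -0.0023, 0.1115]
orientation: [0.001, 0.231, 0.973, 0.0]
ft_force: [-0.1, 0.7, -0.8]
gripper_width: 0.66
grasp_force: 42.8
```

View pics/a6.png

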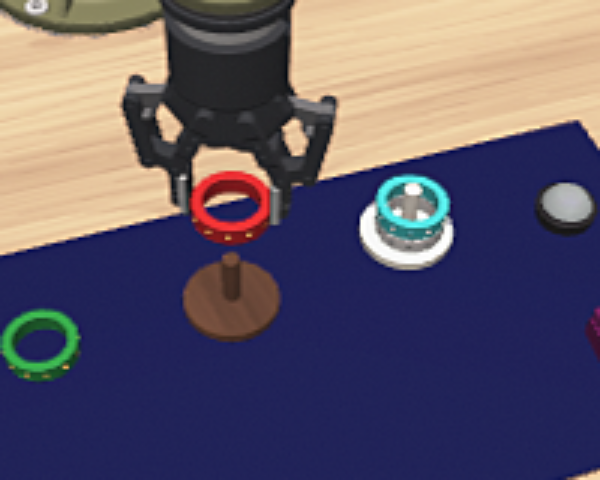

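The white stand's set is complete (412,215). Red is held level at (231,208), above the walnut post (231,262).

```bash
python3 -m inch '[{"rx":0,"ry":0,"rz":0,"tx":0,"ty":0,"tz":-0.12,"claw":1},{"rx":0,"ry":0,"rz":0,"tx":0,"ty":0,"tz":-0.22,"claw":1},{"rx":0,"ry":0,"rz":0,"tx":0,"ty":0,"tz":-0.3,"claw":1},{"rx":0,"ry":0,"rz":0,"tx":0,"ty":0,"tz":-0.345,"claw":1},{"rx":0,"ry":0,"rz":0,"tx":0,"ty":0,"tz":-0.364,"claw":1},{"rx":0,"ry":0,"rz":0,"tx":0,"ty":0,"tz":-0.37,"claw":1},{"rx":0,"ry":0,"rz":0,"tx":0,"ty":0,"tz":-0.374,"claw":1},{"rx":0,"ry":0,"rz":0,"tx":0,"ty":0,"tz":-0.374,"claw":1}]'
```

```text
time_s: 13.6
position: [0.4736, -0.0024, 0.0184]
orientation: [0.0, 0.231, 0.973, -0.0]
ft_force: [-2.7, -1.0, 7.9]
gripper_width: 0.658
grasp_force: 43.5
```

```bash
python3 -m inch '[{"rx":0,"ry":0,"rz":0,"tx":0,"ty":0,"tz":0.002,"claw":-1},{"rx":0,"ry":0,"rz":0,"tx":0,"ty":0,"tz":0.004,"claw":-1},{"rx":0,"ry":0,"rz":0,"tx":0,"ty":0,"tz":0.006,"claw":-1},{"rx":0,"ry":0,"rz":0,"tx":0,"ty":0,"tz":0.006,"claw":-1},{"rx":0,"ry":0,"rz":0,"tx":0,"ty":0,"tz":0.1,"claw":-1},{"rx":0,"ry":0,"rz":0,"tx":0,"ty":0,"tz":0.25,"claw":-1},{"rx":0,"ry":0,"rz":0,"tx":0,"ty":-0.1,"tz":0.334,"claw":-1},{"rx":0,"ry":0,"rz":0,"tx":-0.01,"ty":-0.25,"tz":0.334,"claw":-1},{"rx":0,"ry":0,"rz":0,"tx":-0.02,"ty":-0.42,"tz":0.334,"claw":-1},{"rx":0,"ry":0,"rz":0,"tx":-0.032,"ty":-0.592,"tz":0.334,"claw":-1}]' && python3 -m inch '[{"rx":0,"ry":0,"rz":0,"tx":-0.01,"ty":-0.17,"tz":0,"claw":-1},{"rx":0,"ry":0,"rz":0,"tx":-0.02,"ty":-0.34,"tz":0,"claw":-1},{"rx":0,"ry":0,"rz":0,"tx":-0.03,"ty":-0.5,"tz":-0.02,"claw":-1},{"rx":0,"ry":0,"rz":0,"tx":-0.036,"ty":-0.584,"tz":-0.04,"claw":-1},{"rx":0,"ry":0,"rz":0,"tx":-0.036,"ty":-0.584,"tz":-0.04,"claw":-1},{"rx":0,"ry":0,"rz":0,"tx":-0.036,"ty":-0.584,"tz":-0.04,"claw":-1}]'; python3 - <<'E'
from h import *
print(ctrl.sense()["q"])
cv2.imwrite("pics/a7.png",cv2.resize(ctrl.camera("scene")[60:260,70:330],(780,600)))
E
```

```text
time_s: 14.6
position: [0.4653, -0.1509, 0.1012]
orientation: [0.0, 0.23, 0.973, -0.0]
ft_force: [1.5, -0.4, -0.3]
gripper_width: 1.001
grasp_force: 0.0
time_s: 15.2
position: [0.4559, -0.2954, 0.0904]
orientation: [-0.0, 0.231, 0.973, 0.0]
ft_force: [-0.6, 0.9, -0.2]
gripper_width: 1.003
grasp_force: 0.0
[ 0.68696397  0.54316646 -0.23581961  1.89769313  0.18292419  0.72235371
  1.45011465]
```

View pics/a7.png

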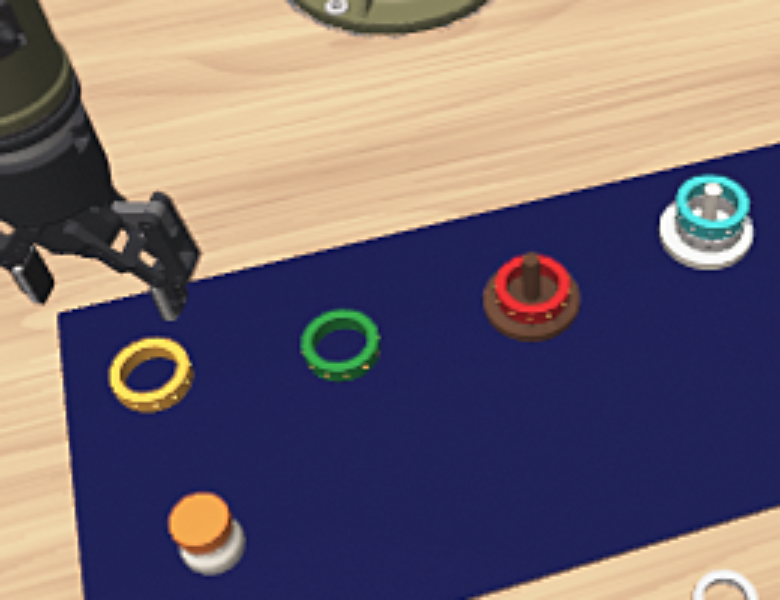

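Red is flat on the walnut foot (532,288) and gold (150,375) is undisturbed. I'll pick up gold.

```bash
python3 -m inch '[{"rx":0,"ry":0,"rz":0,"tx":0,"ty":0,"tz":-0.1,"claw":-1},{"rx":0,"ry":0,"rz":0,"tx":0,"ty":0,"tz":-0.2,"claw":-1},{"rx":0,"ry":0,"rz":0,"tx":0,"ty":0,"tz":-0.28,"claw":-1},{"rx":0,"ry":0,"rz":0,"tx":0,"ty":0,"tz":-0.32,"claw":-1},{"rx":0,"ry":0,"rz":0,"tx":0,"ty":0,"tz":-0.336,"claw":-1},{"rx":0,"ry":0,"rz":0,"tx":0,"ty":0,"tz":-0.336,"claw":1},{"rx":0,"ry":0,"rz":0,"tx":0,"ty":0,"tz":-0.336,"claw":1},{"rx":0,"ry":0,"rz":0,"tx":0,"ty":0,"tz":-0.336,"claw":1},{"rx":0,"ry":0,"rz":0,"tx":0,"ty":0,"tz":-0.336,"claw":1},{"rx":0,"ry":0,"rz":0,"tx":0,"ty":0,"tz":-0.336,"claw":1},{"rx":0,"ry":0,"rz":0,"tx":0,"ty":0,"tz":-0.336,"claw":1}]'
```

```text
time_s: 16.35
position: [0.4569, -0.2957, 0.008]
orientation: [0.001, 0.231, 0.973, -0.0]
ft_force: [0.8, 1.6, 6.4]
gripper_width: 0.648
grasp_force: 42.5
```

```bash
python3 -m inch '[{"rx":0,"ry":0,"rz":0,"tx":0,"ty":0,"tz":0.12,"claw":1},{"rx":0,"ry":0,"rz":0,"tx":0,"ty":0,"tz":0.28,"claw":1},{"rx":0,"ry":0,"rz":0,"tx":0,"ty":0.05,"tz":0.416,"claw":1},{"rx":0,"ry":0,"rz":0,"tx":0.01,"ty":0.2,"tz":0.416,"claw":1},{"rx":0,"ry":0,"rz":0,"tx":0.02,"ty":0.4,"tz":0.416,"claw":1},{"rx":0,"ry":0,"rz":0,"tx":0.034,"ty":0.6,"tz":0.416,"claw":1}]' && python3 -m inch '[{"rx":0,"ry":0,"rz":0,"tx":0.01,"ty":0.18,"tz":0,"claw":1},{"rx":0,"ry":0,"rz":0,"tx":0.02,"ty":0.36,"tz":0,"claw":1},{"rx":0,"ry":0,"rz":0,"tx":0.034,"ty":0.5,"tz":0,"claw":1},{"rx":0,"ry":0,"rz":0,"tx":0.034,"ty":0.576,"tz":0,"claw":1},{"rx":0,"ry":0,"rz":0,"tx":0.034,"ty":0.576,"tz":0,"claw":1},{"rx":0,"ry":0,"rz":0,"tx":0.034,"ty":0.576,"tz":0,"claw":1}]'
```

```text
time_s: 16.95
position: [0.4647, -0.145, 0.1117]
orientation: [0.001, 0.232, 0.973, -0.0]
ft_force: [1.5, 0.5, -1.0]
gripper_width: 0.65
grasp_force: 43.0
time_s: 17.55
position: [0.4732, -0.0021, 0.1111]
orientation: [0.0, 0.23, 0.973, -0.0]
ft_force: [-0.5, -0.9, -0.5]
gripper_width: 0.648
grasp_force: 43.0
```

Next, lower gold from z 0.110 to 0.0325.

```bash
python3 -m inch '[{"rx":0,"ry":0,"rz":0,"tx":0,"ty":0,"tz":-0.1,"claw":1},{"rx":0,"ry":0,"rz":0,"tx":0,"ty":0,"tz":-0.19,"claw":1},{"rx":0,"ry":0,"rz":0,"tx":0,"ty":0,"tz":-0.25,"claw":1},{"rx":0,"ry":0,"rz":0,"tx":0,"ty":0,"tz":-0.285,"claw":1},{"rx":0,"ry":0,"rz":0,"tx":0,"ty":0,"tz":-0.3,"claw":1},{"rx":0,"ry":0,"rz":0,"tx":0,"ty":0,"tz":-0.306,"claw":1},{"rx":0,"ry":0,"rz":0,"tx":0,"ty":0,"tz":-0.31,"claw":1},{"rx":0,"ry":0,"rz":0,"tx":0,"ty":0,"tz":-0.31,"claw":1}]'; python3 - <<'E'
from h import *
cv2.imwrite("pics/a8.png",cv2.resize(ctrl.camera("scene")[60:220,170:370],(600,480)))
E
```

```text
time_s: 18.35
position: [0.4736, -0.0022, 0.034]
orientation: [0.001, 0.231, 0.973, -0.0]
ft_force: [-0.2, -1.8, 1.9]
gripper_width: 0.651
grasp_force: 43.1
```

View pics/a8.png

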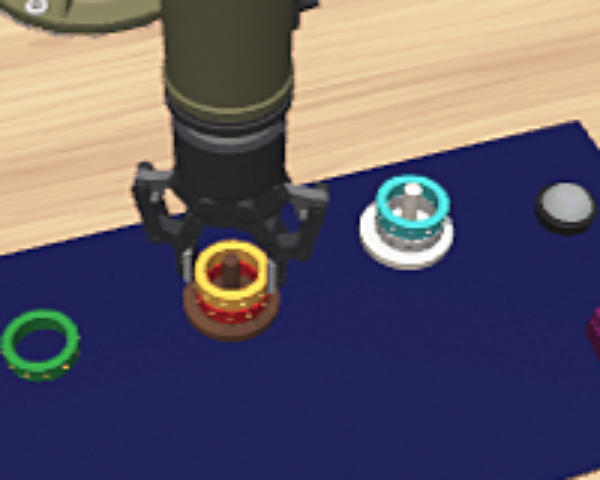

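Gold is over the post at (231,272), just touching. I'll lower it another 1 mm, release, and go to green.

```bash
python3 -m inch '[{"rx":0,"ry":0,"rz":0,"tx":0,"ty":0,"tz":-0.004,"claw":1},{"rx":0,"ry":0,"rz":0,"tx":0,"ty":0,"tz":-0.004,"claw":1},{"rx":0,"ry":0,"rz":0,"tx":0,"ty":0,"tz":-0.002,"claw":-1},{"rx":0,"ry":0,"rz":0,"tx":0,"ty":0,"tz":0.002,"claw":-1},{"rx":0,"ry":0,"rz":0,"tx":0,"ty":0,"tz":0.004,"claw":-1},{"rx":0,"ry":0,"rz":0,"tx":0,"ty":0,"tz":0.1,"claw":-1},{"rx":0,"ry":0,"rz":0,"tx":0,"ty":0,"tz":0.27,"claw":-1},{"rx":0,"ry":0,"rz":0,"tx":0,"ty":-0.15,"tz":0.27,"claw":-1},{"rx":0,"ry":0,"rz":0,"tx":0,"ty":-0.32,"tz":0.27,"claw":-1},{"rx":0,"ry":0,"rz":0,"tx":0,"ty":-0.48,"tz":0.27,"claw":-1},{"rx":0,"ry":0,"rz":0,"tx":0,"ty":-0.608,"tz":0.27,"claw":-1},{"rx":0,"ry":0,"rz":0,"tx":0,"ty":-0.608,"tz":0.27,"claw":-1}]'
```

```text
time_s: 19.6
position: [0.4725, -0.1591, 0.1005]
orientation: [0.0, 0.234, 0.972, -0.001]
ft_force: [-0.9, -0.5, 0.1]
gripper_width: 1.003
grasp_force: 0.0
```

```bash
python3 -m inch '[{"rx":0,"ry":0,"rz":0,"tx":0,"ty":0,"tz":-0.1,"claw":-1},{"rx":0,"ry":0,"rz":0,"tx":0,"ty":0,"tz":-0.22,"claw":-1},{"rx":0,"ry":0,"rz":0,"tx":0,"ty":0,"tz":-0.32,"claw":-1},{"rx":0,"ry":0,"rz":0,"tx":0,"ty":0,"tz":-0.36,"claw":-1},{"rx":0,"ry":0,"rz":0,"tx":0,"ty":0,"tz":-0.376,"claw":-1},{"rx":0,"ry":0,"rz":0,"tx":0,"ty":0,"tz":-0.376,"claw":1},{"rx":0,"ry":0,"rz":0,"tx":0,"ty":0,"tz":-0.376,"claw":1},{"rx":0,"ry":0,"rz":0,"tx":0,"ty":0,"tz":-0.376,"claw":1},{"rx":0,"ry":0,"rz":0,"tx":0,"ty":0,"tz":-0.376,"claw":1},{"rx":0,"ry":0,"rz":0,"tx":0,"ty":0,"tz":-0.376,"claw":1},{"rx":0,"ry":0,"rz":0,"tx":0,"ty":0,"tz":-0.376,"claw":1}]'
```

```text
time_s: 20.7
position: [0.4739, -0.1539, 0.008]
orientation: [0.001, 0.231, 0.973, -0.0]
ft_force: [-1.3, 0.6, 6.2]
gripper_width: 0.651
grasp_force: 42.9
```

```bash
python3 -m inch '[{"rx":0,"ry":0,"rz":0,"tx":0,"ty":0,"tz":0.12,"claw":1},{"rx":0,"ry":0,"rz":0,"tx":0,"ty":0,"tz":0.28,"claw":1},{"rx":0,"ry":0,"rz":0,"tx":0,"ty":0.05,"tz":0.416,"claw":1},{"rx":0,"ry":0,"rz":0,"tx":0,"ty":0.18,"tz":0.416,"claw":1},{"rx":0,"ry":0,"rz":0,"tx":0,"ty":0.34,"tz":0.416,"claw":1},{"rx":0,"ry":0,"rz":0,"tx":0,"ty":0.48,"tz":0.416,"claw":1},{"rx":0,"ry":0,"rz":0,"tx":0,"ty":0.57,"tz":0.416,"claw":1},{"rx":0,"ry":0,"rz":0,"tx":0,"ty":0.608,"tz":0.416,"claw":1},{"rx":0,"ry":0,"rz":0,"tx":0,"ty":0.608,"tz":0.416,"claw":1},{"rx":0,"ry":0,"rz":0,"tx":0,"ty":0.608,"tz":0.416,"claw":1}]'; python3 - <<'E'
from h import *
cv2.imwrite("pics/a9.png",cv2.resize(ctrl.camera("scene")[60:220,170:370],(600,480)))
E
```

```text
time_s: 21.7
position: [0.4733, -0.0031, 0.1109]
orientation: [0.0, 0.231, 0.973, -0.0]
ft_force: [0.2, -0.1, -0.0]
gripper_width: 0.649
grasp_force: 42.8
```

View pics/a9.png

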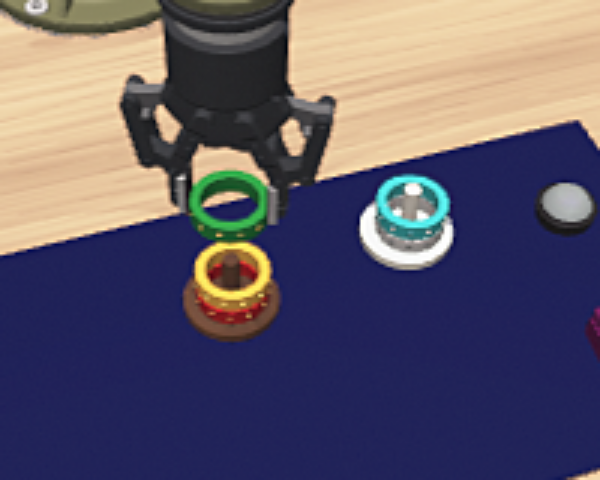

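Gold lies flat on red at (231,272) and green is centred above. I'll lower green from 0.110 to 0.048.

```bash
python3 -m inch '[{"rx":0,"ry":0,"rz":0,"tx":0,"ty":0,"tz":-0.08,"claw":1},{"rx":0,"ry":0,"rz":0,"tx":0,"ty":0,"tz":-0.15,"claw":1},{"rx":0,"ry":0,"rz":0,"tx":0,"ty":0,"tz":-0.2,"claw":1},{"rx":0,"ry":0,"rz":0,"tx":0,"ty":0,"tz":-0.225,"claw":1},{"rx":0,"ry":0,"rz":0,"tx":0,"ty":0,"tz":-0.24,"claw":1},{"rx":0,"ry":0,"rz":0,"tx":0,"ty":0,"tz":-0.245,"claw":1},{"rx":0,"ry":0,"rz":0,"tx":0,"ty":0,"tz":-0.248,"claw":1},{"rx":0,"ry":0,"rz":0,"tx":0,"ty":0,"tz":-0.248,"claw":1}]'
```

```text
time_s: 22.55
position: [0.4732, -0.0028, 0.05]
orientation: [0.0, 0.231, 0.973, -0.001]
ft_force: [-3.2, -2.0, 10.5]
gripper_width: 0.646
grasp_force: 43.9
```

```bash
python3 -m inch '[{"rx":0,"ry":0,"rz":0,"tx":0,"ty":0,"tz":0,"claw":-1},{"rx":0,"ry":0,"rz":0,"tx":0,"ty":0,"tz":0.004,"claw":-1},{"rx":0,"ry":0,"rz":0,"tx":0,"ty":0,"tz":0.006,"claw":-1},{"rx":0,"ry":0,"rz":0,"tx":0,"ty":0,"tz":0.006,"claw":-1},{"rx":0,"ry":0,"rz":0,"tx":0,"ty":0,"tz":0.1,"claw":-1},{"rx":0,"ry":0,"rz":0,"tx":0,"ty":0,"tz":0.25,"claw":-1},{"rx":0,"ry":0,"rz":0,"tx":0,"ty":-0.15,"tz":0.4,"claw":-1},{"rx":0,"ry":0,"rz":0,"tx":0,"ty":-0.35,"tz":0.4,"claw":-1},{"rx":0,"ry":0,"rz":0,"tx":0,"ty":-0.55,"tz":0.4,"claw":-1},{"rx":0,"ry":0,"rz":0,"tx":0,"ty":-0.75,"tz":0.4,"claw":-1},{"rx":0,"ry":0,"rz":0,"tx":0,"ty":-0.95,"tz":0.4,"claw":-1},{"rx":0,"ry":0,"rz":0,"tx":0,"ty":-0.95,"tz":0.4,"claw":-1}]'; python3 - <<'E'
from h import *
cv2.imwrite("pics/a10.png",cv2.hconcat([cv2.resize(ctrl.camera("scene")[80:280,100:430],(480,291)),cv2.resize(ctrl.camera("top")[140:290,130:290],(310,291))]))
E
```

```text
time_s: 23.75
position: [0.4716, -0.2474, 0.1484]
orientation: [0.0, 0.236, 0.972, -0.002]
ft_force: [-0.1, 0.1, 0.1]
gripper_width: 1.0
grasp_force: 0.0
```

View pics/a10.png

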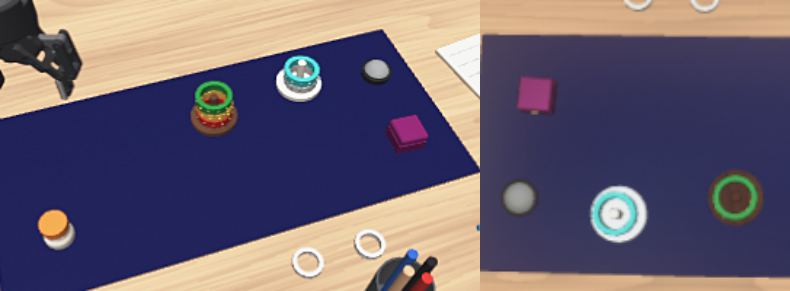

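Both stacks are complete and flat: green over gold over red, and turquoise over silver. The other objects haven't moved and the arm is clear.

```bash
python3 -c "
from rig import ctrl
print(ctrl.finish_job())"
```

```text
the job is handed in; nothing more can be done
None
```

I stacked red, gold and green on the walnut stand and silver with turquoise on the white stand, left the magnifier, ring box and jar undisturbed, and handed the job in at about 24 s; the hand-in returned no verdict.

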